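Set the shaker's blank selector to the third click and start it

ROBOT

A 6-joint arm with a two-finger parallel gripper is mounted at the origin on a cart in front of the work surface, level with it; the furniture and walls round the work are solid. World frame = base frame: x ahead of the robot, y to its left, z up, the work surface at z = 0. Lengths are in m, angles in rad, forces in N, time in s.
With the tool pointing down it reaches from about 0.35 to 0.975 m from the base axis. Payload 4.9 kg.
Tool frame: the origin (TCP) lies at the very end of the fingers, on their centre line; the grasp point (between the pads) lies ctrl.grip_point_offset behind it (ctrl.grip_point_offset is the distance from the TCP to the grasp point, in m); z points along the fingers, y is the direction in which the jaws open and shut (so a half turn about z gives the same grasp; the last joint's range is limited). The gripper opens to 85 mm and grips with 20 to 120 N. Pads are 22 mm wide; open, the fingers measure 114 mm over their backs; the gripper's body (76 mm by 85 mm) begins 54 mm behind the grasp point. The pads swing forward as they close: fully open they stand 13 mm farther back than shut.
Start: joints at [1.197, 0.053, 1.613, -0, 1.476, -0.119], TCP at [0.158, 0.605, 0.231] pointing down, gripper open.
Joint ranges: [-3.01, 3.01], [-1.01, 2.22], [0.06, 2.58], [-1.02, 4.17], [0.09, 2.62], [-3.14, 3.14]. Speed limits (rad/s): [2.57, 2.57, 3.14, 3.14, 3.14, 3.14].

INTERFACE

Orientations are given as a rotation vector (axis times angle).
In Python, from station import ctrl gives the robot as it stands. The module is installed in compiled form; this text tells all that it offers.
- The arm moves only by the shell command python3 -m creep 'ROWS' [FORCE]. ROWS is JSON, a list of rows, each a list of 5 numbers: the closure in counts, from 0 (fully open) to 255 (shut), then the shift along the tool's x, y, z in mm, then the turn about the tool's z in rad. A call has 1 to 12 rows; each row is the pose to reach, as a shift and turn from the pose commanded when the call began, along the tool's axes at that moment; what a row does not reach only later rows make up. A row lasts 1/12 s, in which the tool goes at most 41.7 mm and 7.16 degrees, less where a joint would pass 70% of its speed; a pose out of reach is approached as far as the arm can. A call with a gripper value outside its range is refused whole. The fingers move at their own pace and stop on an object; FORCE is the grip in N (left out, the last holds). Time passes only in rows, so rows that repeat a pose let the fingers close. It gives the time, the measured TCP pose, the force and the opening at its end, in the units of the state.
- ctrl.get_obs(): the state, without advancing time (a new reading comes with each control period).
- ctrl.get_image(name): name is "side" or "top"; returns the picture (400x640x3 uint8, red, green, blue); there is no depth.
- ctrl.calibration(name): a dict with "fx", "fy", "cx", "cy" (pixels), "k1" (the pictures are not rectified: a ray, as slopes to the right and down, at radius r is drawn at 1 + k1 r^2 times it, then the intrinsics apply), "R" (3x3) and "t" (3): a world point X has camera coordinates R X + t. Camera axes: x right, y down, z forward; pixel columns grow to the right and rows downward; lengths in m; the calibration is good to about 2 mm. A picture is of the moment at which its call begins. calibration takes no time and is no camera call.
- ctrl.finish_job(): hands the job in, once; it reports no verdict.
Trained networks look in the newest picture that a camera, given by its name, has taken for a name from the list of things; names that differ only in an ending like _2 or _b are one class to them, and where a whole thing is asked for, a point or a joint stands for the part that bears it (a point fixed in the world has none). Each returns a list of dicts, best first, with "conf" (0 to 1); they miss things now and then, are a little off and sometimes report something else, mostly with a low value. They report only what shows in the picture. A call takes as long as a camera call.
- ctrl.boxes_of(camera, label): "rect" ([left, top, width, height] in pixels, round what is visible of it).
- ctrl.outline_of(camera, label): "mask" (400x640 bool, what is visible of it) and "rect" ([left, top, width, height] in pixels, round what is visible of it).
The state is a dict: "t": time; "q": joint angles; "dq": joint speeds; "effort": joint torques, N m; "tool_pos": TCP position; "tool_rot": TCP orientation; "contact_force": force on the tool from outside, world axes, zero at the start; "wrist_torque": the same for the moment, N m; "opening": finger opening in m.
Only numpy, scipy, OpenCV 4.12 (cv2) and the standard library are available. Lean on these libraries where they do the work, as an engineer would, in place of code of your own. Each camera call takes 0.05 s, during which the arm holds its last target. There are 200 camera calls.

TASK

Set the tube shaker's blank selector knob: turn it gently anticlockwise, from whichever click it was left on, back to its end stop without forcing it against the stop, then turn it clockwise three clicks from the stop and leave it there. Then press the square start key fully down and let go. Leave the things standing around and on the shaker where they are.

Things in the scene. Friction and masses are not known exactly. Their poses are not given: they have to be found in the camera images.
- shaker: White bench tube shaker, 170 x 240 x 60 mm (x, y, z), fixed. Origin: centre of its underside on the worktop; x points away from the operator, y left, z up; deck at z = 60 mm. A platform with two lying tubes covers x -40 to 76, y 24 to 108, up to 94 mm high. Right of it are a black wing-shaped selector knob (nearer) and a square grey start key (farther away).
- knob_top (a point): Centre of the top of the selector knob's wing, on its upright axis (x -45, y -60, z 90 mm of the shaker); turns with the knob, its x lies along the wing. The wing is a plain bar, alike at both ends, 42 x 14 mm, 22 mm high, on a 44 mm disc whose top is 9 mm over the deck. It was left at rest 2 to 5 clicks clockwise (from above) of the anticlockwise stop; where the stop lies shows nowhere.
- knob_foot (a point): Foot of the knob's axis on the deck (x -45, y -60, z 60 mm of the shaker). The switch has six places 30 degrees apart. Leaving one takes 0.2 N m at once, which fades to nothing halfway; then the knob pulls on into the next place, also if let go. Past an end place a rubber stop adds to this: 0.3 N m at 0.04 rad, 0.6 N m at 0.1 rad; forcing it to 0.13 rad (0.75 N m) damages the switch.
- wiper (a point): The switch's contact carriage on its shaft, hidden inside the housing, told for the rules only: its height in the shaker is 30 mm at the anticlockwise stop and grows by 0.1 mm a click, far less than can be measured.
- start_key (a joint): Travel of the square start key, m: 0 up, 0.005 fully down. Spring return, about 1.5 N to start and 5 N to hold down.
- key_top (a point): Centre of the top of the start key, which is 26 mm square and stands 10 mm above the deck in a 3 mm high black frame; at x 35, y -60, z 70 mm of the shaker when up; moves with the key.
- tally: Loose grey hand tally counter lying right of the shaker, towards the operator, 53 x 68 x 21 mm; origin at its underside.
- marker: Loose black pen lying in front of the shaker, 14 x 136 x 16 mm, long along its y; origin at its underside.
- objective_case: Loose round case with black cap standing right of the shaker, farther back, 39 mm diameter, 56 mm high; origin at its underside.
- oil: Loose small brown bottle standing on the deck of the shaker, at the front left, 26 mm diameter, 62 mm high; origin at its underside.

How it is judged:
On the way, in this order (a step that is already met when the one before it is completed fails the run):
1. the selector is turned back to its anticlockwise end stop (z of wiper in the frame of shaker below 0.030035 m), for 0.1 s.
2. the selector stands at the third click from the stop (z of wiper in the frame of shaker between 0.03027 and 0.03033 m and contact force between the fingers and selector below 0.5 N), for 0.2 s.
3. the start key is pressed fully down (value of joint start_key above 0.004 m), for 0.05 s.
At the end, for the whole second after the job is handed in: The selector rests at the third click from its anticlockwise stop (within 0.3 click), after having been at the stop, and the start key has been pressed and is up again (less than 1.5 mm down) (z of wiper in the frame of shaker between 0.03027 and 0.03033 m and value of joint start_key below 0.0015 m); the robot touches nothing.
It fails at once if the knob is forced against a stop (0.13 rad past the end place, about 0.75 N m) (z of wiper in the frame of shaker below 0.0299752 m or z of wiper in the frame of shaker above 0.0305248 m).
It fails at once if the start key is pressed while the selector is not at the third click (value of joint start_key above 0.003 m and (z of wiper in the frame of shaker below 0.03025 m or z of wiper in the frame of shaker above 0.03035 m)).
It fails at once if a loose thing is pushed more than 25 mm (distance of any of tally, marker, objective_case, oil from where it was at the start of the episode above 0.025 m).
It also fails if it takes over 58 s, if anything falls off the work surface, if the arm or the gripper's body presses on something with over 40 N, if the wrist force passes 120 N, or if a joint passes its speed limit or range.

## Working session

There is one attempt and no reset: what is moved stays moved. The work goes in short steps, Python scripts to look and compute and a shell command to move; the robot and the scene stay as the last step left them, time stands still between calls to the robot, and variables do not carry over. Pictures are saved under pics/ and viewed, about 8 in all and at most 12, crops included, and the job is handed in when it is done.

```bash
mkdir -p pics; python3 - <<'E'
from station import ctrl
import cv2,numpy as np
print(ctrl.get_obs(),ctrl.grip_point_offset)
for n in("top","side"):
    im=ctrl.get_image(n); cv2.imwrite(f"pics/{n}0.png",im[:,:,::-1])
    c=ctrl.calibration(n); print(n,c, -np.array(c["R"]).T@np.array(c["t"]))
    for l in("shaker","knob_top","key_top","tally","marker","objective_case","oil"):
        print(l,[(b["rect"],round(b["conf"],2)) for b in ctrl.boxes_of(n,l)[:2]])
E
```

```text
{'t': 0.0, 'q': array([ 1.19698986e+00,  5.33446794e-02,  1.61427322e+00, -2.91702744e-05,
        1.47599907e+00, -1.18996583e-01]), 'dq': array([ 1.55403062e-03,  1.51561518e-04, -1.89657559e-03, -7.21525352e-05,
       -1.37513836e-03,  2.62508272e-04]), 'effort': array([ 1.46993556e-03, -3.93685162e+01, -3.70172954e+01, -7.29722296e-05,
        7.12074587e-03,  2.09913895e-05]), 'tool_pos': array([0.15731777, 0.60424177, 0.23008298]), 'tool_rot': array([-3.99108785e-01, -3.11566714e+00,  3.09440996e-03]), 'contact_force': array([-0.61965826, -0.19474077, -1.14612649]), 'wrist_torque': array([ 0.02634899,  0.00293654, -0.00117562]), 'opening': 0.08554393968774436} 0.0187
top {'fx': 412.89452333784794, 'fy': 412.89452333784794, 'cx': 317.2418344858599, 'cy': 194.483459814959, 'k1': -0.03183809417865239, 'R': array([[-1.19643223e-02, -9.99925450e-01, -2.43906139e-03],
       [-9.85700063e-01,  1.22040683e-02, -1.68066793e-01],
       [ 1.68084030e-01,  3.93377685e-04, -9.85772592e-01]]), 't': array([-0.10447   ,  0.51637214,  0.84859243])} [ 0.3651033  -0.11109787  0.92304936]
shake
[... 445 characters left out ...]
: 328.05542963021526, 'cy': 197.35857602638941, 'k1': -0.0674301663837441, 'R': array([[-0.96276667, -0.26947494,  0.02153112],
       [-0.18570372,  0.60138422, -0.7770786 ],
       [ 0.19645474, -0.75214379, -0.62903518]]), 't': array([0.43298193, 0.23083734, 0.72260389])} [0.31776897 0.52135788 0.62459944]
shaker [([261.0, 165.8, 116.3, 113.4], 0.82)]
knob_top [([339.1, 171.1, 24.5, 24.5], 0.83)]
key_top [([303.4, 173.5, 11.6, 16.1], 0.53), ([259.0, 164.9, 119.0, 114.9], 0.51)]
tally [([358.4, 165.0, 23.4, 14.7], 0.54)]
marker [([380.1, 207.2, 7.2, 50.5], 0.88), ([350.9, 207.1, 19.9, 40.9], 0.22)]
objective_case [([307.8, 152.4, 20.6, 14.1], 0.65)]
oil [([353.2, 210.1, 14.8, 37.2], 0.82)]
```

```bash
cat > h.py <<'E'
from station import ctrl
import cv2,numpy as np
from scipy.spatial.transform import Rotation as Ro
def cal(n):
    c=ctrl.calibration(n); K=np.array([[c["fx"],0,c["cx"]],[0,c["fy"],c["cy"]],[0,0,1.]])
    return K,np.array([c["k1"],0,0,0,0.]),np.array(c["R"]),np.array(c["t"])
def at(n,uv,z):
    K,d,R,t=cal(n); p=cv2.undistortPoints(np.array([[uv]],float),K,d)[0,0]
    r=R.T@[p[0],p[1],1]; o=-R.T@t; return o+r*(z-o[2])/r[2]
def px(n,X):
    K,d,R,t=cal(n); return cv2.projectPoints(np.array(X,float).reshape(-1,1,3),cv2.Rodrigues(R)[0],t,K,d)[0][:,0]
def crop(im,x,y,w,h,s): return cv2.resize(im[y:y+h,x:x+w],None,fx=s,fy=s,interpolation=cv2.INTER_CUBIC)[:,:,::-1]
E
python3 - <<'E'
from h import *
t=cv2.imread("pics/top0.png")[:,:,::-1]; s=cv2.imread("pics/side0.png")[:,:,::-1]
cv2.imwrite("pics/c0.png",np.hstack([crop(t,265,150,160,120,5)[:, :]]))
cv2.imwrite("pics/c1.png",crop(s,250,150,160,120,5))
for n,l,r,z in(("top","knob",(351.6,207.4,19.1,20.4),.08),("side","knob",(339.1,171.1,24.5,24.5),.075),("top","key",(348.4,174.6,13.6,16.4),.068),("side","key",(303.4,173.5,11.6,16.1),.068)):
    print(n,l,at(n,(r[0]+r[2]/2,r[1]+r[3]/2),z))
E
```

```text
top knob [ 0.45961785 -0.20028253  0.08      ]
side knob [ 0.45971459 -0.18749902  0.075     ]
top key [ 0.53492451 -0.19118289  0.068     ]
side key [ 0.53752236 -0.1786703   0.068     ]
```

View pics/c0.png

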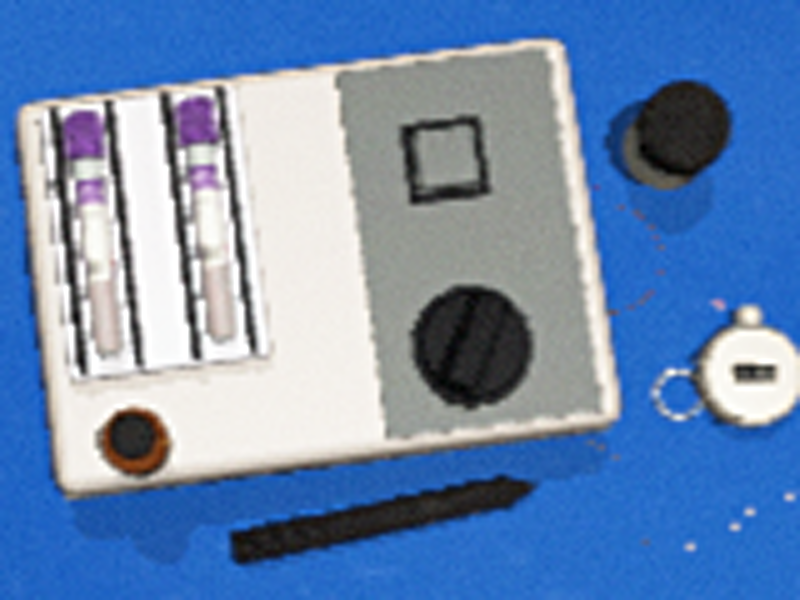

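View pics/c1.png

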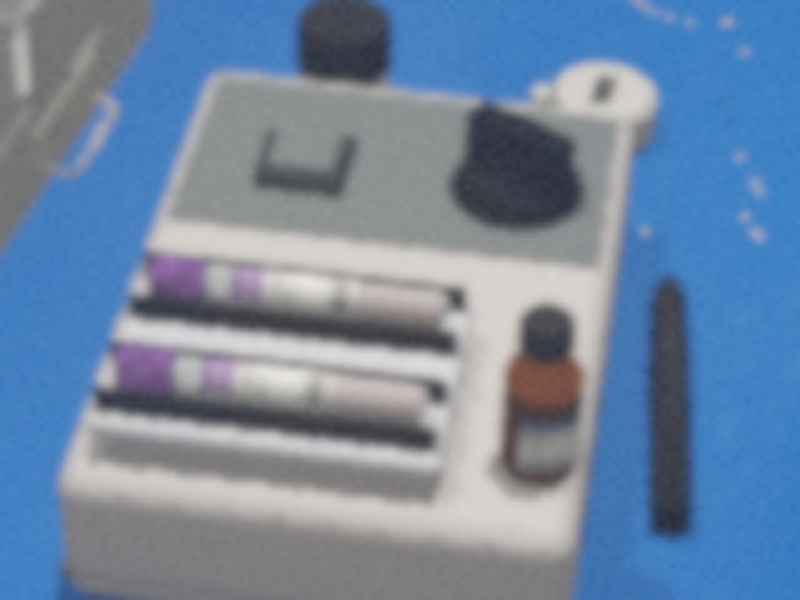

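```bash
python3 - <<'E'
from h import *
P=[at("top",(u/5+265,v/5+150),.06)[:2] for u,v in((20,103),(562,40),(617,422),(64,488))]
M=np.array([(85,120),(85,-120),(-85,-120),(-85,120)])/1e3
P=np.array(P); print(P)
A,_=cv2.estimateAffinePartial2D(M,P); print(A, np.hypot(*A[:,0]))
yaw=np.arctan2(A[1,0],A[0,0]); c=P.mean(0); Rz=Ro.from_euler("z",yaw).as_matrix()
print("yaw",yaw,c)
for l,p in(("knob",(-.045,-.06,.09)),("key",(.035,-.06,.07))):
    X=Rz@p+[c[0],c[1],0]; print(l,X,px("top",[X]),px("side",[X]))
t=cv2.imread("pics/top0.png")[:,:,::-1]; s=cv2.imread("pics/side0.png")[:,:,::-1]
f=lambda im:np.clip(im.astype(float)*3.5,0,255).astype(np.uint8)
cv2.imwrite("pics/c2.png",np.hstack([crop(f(t),345,204,30,30,13),crop(f(s),338,168,30,30,13)]))
E
```

```text
[[ 0.56546692 -0.0079843 ]
 [ 0.59037406 -0.24128319]
 [ 0.42589199 -0.25828879]
 [ 0.40136659 -0.02749798]]
[[ 0.96670833 -0.10446291  0.49577489]
 [ 0.10446291  0.96670833 -0.13376357]] 0.9723360996392609
yaw 0.10764273513392428 [ 0.49577489 -0.13376357]
knob [ 0.45748144 -0.19825087  0.09      ] [[360.68477682 218.10428711]] [[354.33987574 173.60667764]]
key [ 0.53701841 -0.18965607  0.07      ] [[354.53207111 181.64802461]] [[311.21080605 177.34413227]]
```

View pics/c2.png

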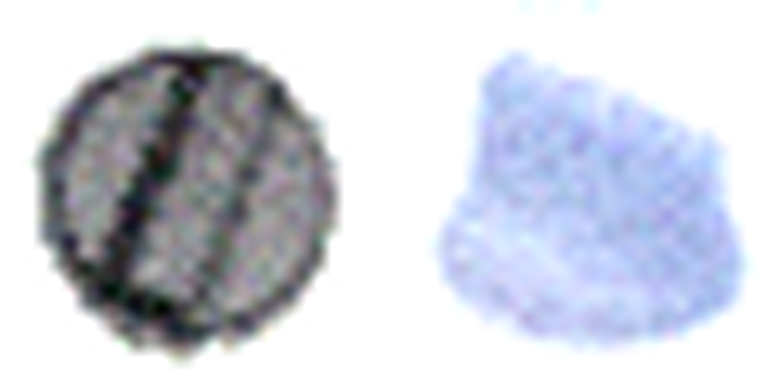

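The wing lies about 18° right of image-up in the top view (edges in the crop from about (110,285) to (185,70)). Its centre is at about (360,218) px, which matches the prediction from the shaker's pose. First move: go over via a point that is within reach.

```bash
cat >> h.py <<'E'
def to(X,ang):
    "shift in tool axes mm and turn about tool z to reach TCP X with tool x at world angle ang"
    o=ctrl.get_obs(); R=Ro.from_rotvec(o["tool_rot"]).as_matrix(); a=np.arctan2(R[1,0],R[0,0])
    print("shift",np.round(R.T@(np.array(X)-o["tool_pos"])*1e3,1),"turn",np.round((a-ang+np.pi)%(2*np.pi)-np.pi,3),"tilt",np.round(R[2],3),"q6",o["q"][5].round(3))
def st():
    o=ctrl.get_obs(); R=Ro.from_rotvec(o["tool_rot"]).as_matrix()
    print("t",round(o["t"],2),"pos",o["tool_pos"].round(4),"ang",np.arctan2(R[1,0],R[0,0]).round(4),"F",o["contact_force"].round(2),"M",o["wrist_torque"].round(3),"op",round(o["opening"],4),"q6",o["q"][5].round(3))
E
python3 -m creep '[[0,-337,-330,0,1.4],[0,-337,-330,0,1.4],[0,-337,-330,0,1.4],[0,-337,-330,0,1.4],[0,-337,-330,0,1.4],[0,-337,-330,0,1.4],[0,-337,-330,0,1.4],[0,-337,-330,0,1.4],[0,-337,-330,0,1.4],[0,-337,-330,0,1.4],[0,-337,-330,0,1.4],[0,-337,-330,0,1.4]]' 30
python3 -c "
from h import *
st();to([.457,-.198,.2],-.32)
a=[at('top',(u/13+345,v/13+204),.09) for u,v in ((110,285),(185,70),(210,285),(270,90))]
for i in (0,2): d=a[i+1]-a[i]; print(np.arctan2(d[1],d[0]))"
```

```text
t: 1.8
tool_pos: [0.4024, 0.1966, 0.2317]
tool_rot: [2.321, 2.114, 0.001]
contact_force: [-0.5, -0.2, -0.1]
opening: 0.0852
t 1.8 pos [0.4024 0.1966 0.2317] ang 1.4774 F [-0.52 -0.19 -0.12] M [ 0.081 -0.094 -0.012] op 0.0852 q6 0.383
shift [-387.8   91.1   32.4] turn 1.797 tilt [-0.001  0.002 -1.   ] q6 0.383
-0.3600638525545494
-0.32609263240867253
```

```bash

python3 -m creep '[[0,-388,91,30,1.4],[0,-388,91,30,1.4],[0,-388,91,30,1.4],[0,-388,91,30,1.4],[0,-388,91,30,1.4],[0,-388,91,30,1.4],[0,-388,91,30,1.4],[0,-388,91,30,1.4],[0,-388,91,30,1.4],[0,-388,91,30,1.4],[0,-388,91,30,1.4],[0,-388,91,30,1.4]]' 
python3 -c "
from h import *
st();to([.457,-.198,.15],-.35)"
```

```text
t: 2.8
tool_pos: [0.4584, -0.1952, 0.2011]
tool_rot: [-3.139, -0.127, 0.001]
contact_force: [0.7, 0.1, 0.9]
opening: 0.0855
t 2.8 pos [ 0.4584 -0.1952  0.2011] ang 0.0808 F [0.72 0.09 0.88] M [-0.006  0.079 -0.036] op 0.0855 q6 0.938
shift [-1.6  2.7 51.1] turn 0.431 tilt [-0.001 -0.001 -1.   ] q6 0.938
```

```bash

python3 -m creep '[[0,-1.6,2.7,40,0.1],[0,-1.6,2.7,60,0.2],[0,-1.6,2.7,80,0.3],[0,-1.6,2.7,80,0.43],[0,-1.6,2.7,80,0.43],[0,-1.6,2.7,80,0.43]]' 
python3 -c "
from h import *
st();to([.457,-.198,.072],-.35)
t=ctrl.get_image('top');s=ctrl.get_image('side')
cv2.imwrite('pics/c3.png',np.hstack([crop(t,310,170,90,90,4),crop(s,305,125,90,90,4)]))"
```

```text
t: 3.3
tool_pos: [0.4575, -0.196, 0.1217]
tool_rot: [3.097, -0.528, 0.001]
contact_force: [0.7, 0.7, 0.0]
opening: 0.0854
t 3.3 pos [ 0.4575 -0.196   0.1217] ang -0.3379 F [0.72 0.74 0.01] M [-0.029  0.011  0.006] op 0.0854 q6 1.354
shift [ 0.2  2.  49.7] turn 0.012 tilt [ 0.001  0.    -1.   ] q6 1.354
```

View pics/c3.png

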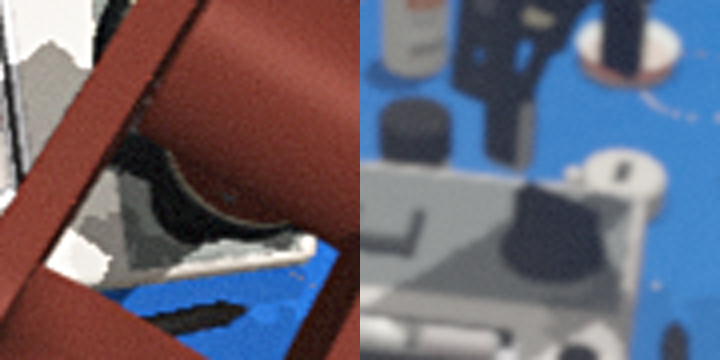

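```bash

python3 -m creep '[[0,0.2,2,25,0.01],[0,0.2,2,47,0.01],[0,0.2,2,47,0.01],[100,0.2,2,47,0.01],[150,0.2,2,47,0.01],[190,0.2,2,47,0.01],[220,0.2,2,47,0.01],[220,0.2,2,47,0.01],[220,0.2,2,47,0.01],[220,0.2,2,47,0.01]]' 20
python3 -c "
from h import *
st()
s=ctrl.get_image('side')
cv2.imwrite('pics/c4.png',crop(s,305,125,90,90,6))"
```

```text
t: 4.23
tool_pos: [0.4583, -0.1962, 0.0758]
tool_rot: [-3.086, 0.552, -0.004]
contact_force: [1.5, 11.1, 6.3]
opening: 0.0134
t 4.23 pos [ 0.4583 -0.1962  0.0758] ang -0.3543 F [ 1.46 11.09  6.33] M [ 1.797 -0.369 -0.136] op 0.0134 q6 1.365
```

View pics/c4.png

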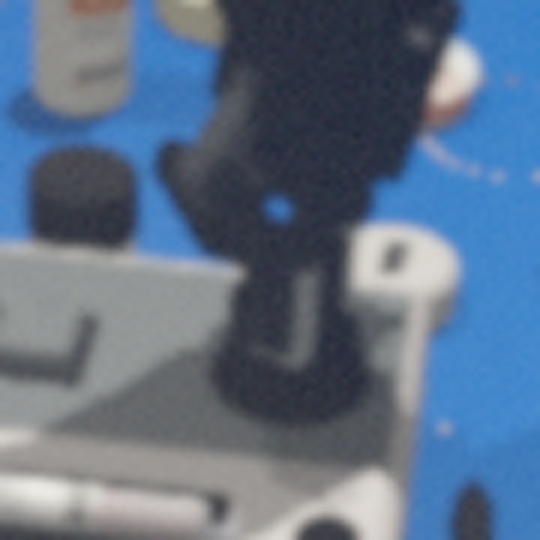

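Wing gripped (opening 13.4 mm). The 11 N sideways force says the axis lies about 2 mm further left, so I'll relieve that and check the moment.

```bash

python3 -m creep '[[220,0,-1,0,0],[220,0,-2,0,0],[220,0,-2,0,0],[220,0,-2,0,0]]' 20
python3 -c "
from h import *
st()"
```

```text
t: 4.62
tool_pos: [0.4584, -0.1961, 0.0758]
tool_rot: [-3.091, 0.552, -0.003]
contact_force: [0.2, 4.6, 4.3]
opening: 0.0134
t 4.62 pos [ 0.4584 -0.1961  0.0758] ang -0.3535 F [0.17 4.61 4.3 ] M [ 0.685  0.074 -0.161] op 0.0134 q6 1.369
```

```bash

python3 -m creep '[[220,0,-1.2,0,-0.06],[220,0,-1.2,0,-0.16],[220,0,-1.2,0,-0.26],[220,0,-1.2,0,-0.36],[220,0,-1.2,0,-0.46],[220,0,-1.2,0,-0.52],[220,0,-1.2,0,-0.52],[220,0,-1.2,0,-0.52]]' 20
python3 -c "
from h import *
st()"
python3 -m creep '[[220,0,0,0,-0.1],[220,0,0,0,-0.2],[220,0,0,0,-0.3],[220,0,0,0,-0.4],[220,0,0,0,-0.5],[220,0,0,0,-0.52],[220,0,0,0,-0.52],[220,0,0,0,-0.52]]' 20
python3 -c "
from h import *
st()"
```

```text
t: 5.28
tool_pos: [0.4584, -0.1965, 0.0757]
tool_rot: [3.129, 0.259, 0.001]
contact_force: [-2.4, -1.3, 6.2]
opening: 0.0137
t 5.28 pos [ 0.4584 -0.1965  0.0757] ang 0.1651 F [-2.4  -1.28  6.16] M [-0.318  0.411 -0.124] op 0.0137 q6 0.853
t: 5.95
tool_pos: [0.4586, -0.197, 0.0757]
tool_rot: [2.957, 1.052, 0.001]
contact_force: [-1.7, -4.1, 5.8]
opening: 0.0134
t 5.95 pos [ 0.4586 -0.197   0.0757] ang 0.6834 F [-1.7  -4.11  5.83] M [-0.736  0.294 -0.118] op 0.0134 q6 0.334
```

```bash

python3 -m creep '[[220,0,0,0,-0.03],[220,0,0,0,-0.06],[220,0,0,0,-0.06],[220,0,0,0,-0.06]]' 20
python3 -c "
from h import *
st()"
```

```text
t: 6.28
tool_pos: [0.4586, -0.197, 0.0757]
tool_rot: [2.925, 1.138, 0.001]
contact_force: [-3.2, -5.2, 5.1]
opening: 0.0133
t 6.28 pos [ 0.4586 -0.197   0.0757] ang 0.7422 F [-3.16 -5.18  5.11] M [-0.832  0.248 -0.513] op 0.0133 q6 0.275
```

Mz is -0.51 N m at +0.06 rad, well above the 0.2 N m of a normal click, so this is the stop. I'll back off, then go clockwise, checking that leaving this place shows only the click torque.

```bash

python3 -m creep '[[220,0,0,0,0.03],[220,0,0,0,0.055],[220,0,0,0,0.055],[220,0,0,0,0.055]]' 20
python3 -c "
from h import *
st()"
python3 -m creep '[[220,0,0,0,0.04],[220,0,0,0,0.08],[220,0,0,0,0.08],[220,0,0,0,0.08]]' 20
python3 -c "
from h import *
st()"
```

```text
t: 6.62
tool_pos: [0.4586, -0.197, 0.0757]
tool_rot: [2.954, 1.059, 0.001]
contact_force: [-2.7, -4.7, 4.3]
opening: 0.0131
t 6.62 pos [ 0.4586 -0.197   0.0757] ang 0.6882 F [-2.67 -4.74  4.3 ] M [-0.766  0.322 -0.226] op 0.0131 q6 0.329
t: 6.95
tool_pos: [0.4585, -0.197, 0.0757]
tool_rot: [2.993, 0.941, 0.0]
contact_force: [-2.4, -4.4, 5.7]
opening: 0.0134
t 6.95 pos [ 0.4585 -0.197   0.0757] ang 0.6094 F [-2.39 -4.37  5.71] M [-0.737  0.317  0.167] op 0.0134 q6 0.408
```

```bash

python3 -m creep '[[220,0,0,0,0.1],[220,0,0,0,0.2],[220,0,0,0,0.3],[220,0,0,0,0.4],[220,0,0,0,0.5],[220,0,0,0,0.6],[220,0,0,0,0.7],[220,0,0,0,0.75],[220,0,0,0,0.75],[220,0,0,0,0.75]]' 20
python3 -c "
from h import *
st()"
python3 -m creep '[[220,0,0,0,0.1],[220,0,0,0,0.2],[220,0,0,0,0.3],[220,0,0,0,0.4],[220,0,0,0,0.5],[220,0,0,0,0.6],[220,0,0,0,0.7],[220,0,0,0,0.75],[220,0,0,0,0.75],[220,0,0,0,0.75]]' 20
python3 -c "
from h import *
st()"
```

```text
t: 7.78
tool_pos: [0.4582, -0.1961, 0.0756]
tool_rot: [3.133, -0.222, 0.001]
contact_force: [-2.7, -2.0, 8.3]
opening: 0.0135
t 7.78 pos [ 0.4582 -0.1961  0.0756] ang -0.1415 F [-2.74 -2.04  8.26] M [-0.244  0.554 -0.091] op 0.0135 q6 1.159
t: 8.62
tool_pos: [0.4587, -0.1954, 0.0757]
tool_rot: [-2.833, 1.354, -0.002]
contact_force: [-1.8, 0.6, 7.5]
opening: 0.0135
t 8.62 pos [ 0.4587 -0.1954  0.0757] ang -0.8918 F [-1.79  0.6   7.52] M [ 0.197  0.264 -0.127] op 0.0135 q6 1.909
```

Now open, wait, lift, and look.

```bash

python3 -m creep '[[120,0,0,0,0],[60,0,0,0,0],[0,0,0,0,0],[0,0,0,0,0],[0,0,0,0,0],[0,0,0,0,0],[0,0,0,0,0],[0,0,0,-20,0],[0,0,0,-50,0],[0,0,0,-80,0],[0,0,0,-80,0],[0,0,0,-80,0]]' 20
python3 -c "
from h import *
st(); to([.537,-.1885,.12],-.8918)
for n in('top','side'):
    im=ctrl.get_image(n); cv2.imwrite(f'pics/{n}5.png',im[:,:,::-1]); print(n,[(b['rect'],b['conf']) for b in ctrl.boxes_of(n,'key_top')[:2]])
    if n=='side': f=np.clip(im*2.5,0,255).astype(np.uint8); cv2.imwrite('pics/c5.png',crop(f,290,140,90,70,7))
"
```

```text
t: 9.62
tool_pos: [0.4593, -0.1964, 0.1569]
tool_rot: [2.836, -1.35, 0.008]
contact_force: [-0.3, 0.3, -0.4]
opening: 0.0854
t 9.62 pos [ 0.4593 -0.1964  0.1569] ang -0.8884 F [-0.31  0.34 -0.42] M [-0.043 -0.014  0.009] op 0.0854 q6 1.906
shift [ 42.7 -65.2  37.2] turn 0.003 tilt [ 0.005 -0.002 -1.   ] q6 1.906
top []
side [([306.4, 174.3, 13.2, 12.7], 0.65)]
```

View pics/c5.png

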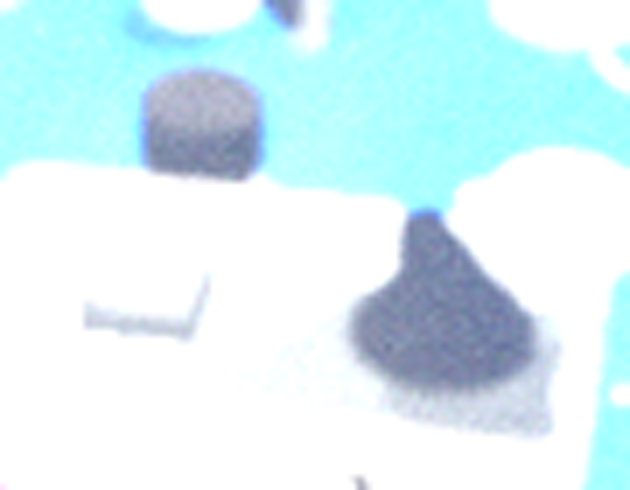

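```bash

python3 -m creep '[[255,20,-32,0,0],[255,42,-66,0,0],[255,42,-66,0,0],[255,42,-66,0,0],[255,42,-66,0,0],[255,42,-66,0,0],[255,42,-66,40,0],[255,42,-66,65,0],[255,42,-66,65,0],[255,42,-66,65,0]]' 20
python3 -c "
from h import *
st(); to([.538,-.187,.064],-.8918)
for n in('top','side'):
    im=ctrl.get_image(n); cv2.imwrite(f'pics/{n}6.png',im[:,:,::-1])
    if n=='side': a=crop(im,285,140,90,70,6)
    else: b=crop(np.clip(im*2.,0,255).astype(np.uint8),330,160,50,70,6)
cv2.imwrite('pics/c6.png',np.hstack([a,b]))
"
```

```text
t: 10.65
tool_pos: [0.5337, -0.186, 0.0882]
tool_rot: [-2.836, 1.351, 0.005]
contact_force: [0.8, -0.3, 0.3]
opening: -0.0003
t 10.65 pos [ 0.5337 -0.186   0.0882] ang -0.8889 F [ 0.84 -0.3   0.27] M [-0.045  0.061 -0.027] op -0.0003 q6 1.993
shift [ 3.5 -2.8 24.1] turn 0.003 tilt [-0.003  0.001 -1.   ] q6 1.993
```

View pics/c6.png

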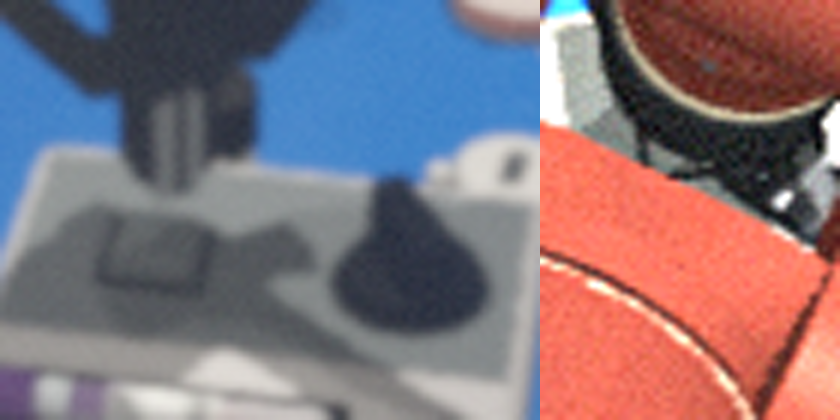

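```bash
python3 -c "
from h import *
print(px('side',[[.5337,-.186,.0882],[.538,-.187,.07],[.458,-.196,.09]]))
s=cv2.imread('pics/side0.png')
for l,uv in (('key',(285+157/6,140+248/6)),('key0',(250+305/5,150+157/5))): print(l,at('side',uv,.069))
print('wing',at('side',(290+425/7,140+213/7),.09))
print('keytop',at('top',(265+447/5,150+160/5),.064))"
```

```text
[[312.35472485 170.84952272]
 [310.2860412  178.06502713]
 [353.77866959 174.25569399]]
key [ 0.53385276 -0.17912346  0.069     ]
key0 [ 0.53408681 -0.17883714  0.069     ]
wing [ 0.46612691 -0.20588113  0.09      ]
keytop [ 0.5374696  -0.18990754  0.064     ]
```

```bash

python3 -m creep '[[255,3,-2.5,8,0],[255,3,-2.5,16,0],[255,3,-2.5,20,0],[255,3,-2.5,23,0],[255,3,-2.5,23,0],[255,3,-2.5,23,0]]' 20
python3 -c "
from h import *
st()"
```

```text
t: 11.25
tool_pos: [0.5397, -0.1874, 0.0669]
tool_rot: [2.837, -1.35, 0.001]
contact_force: [-1.2, 0.2, 3.2]
opening: 0.0002
t 11.25 pos [ 0.5397 -0.1874  0.0669] ang -0.8881 F [-1.24  0.16  3.17] M [0.003 0.106 0.001] op 0.0002 q6 1.995
```

```bash

python3 -m creep '[[255,0,0,3,0],[255,0,0,6,0],[255,0,0,6,0],[255,0,0,6,0]]' 20
python3 -c "
from h import *
st()"
```

```text
t: 11.58
tool_pos: [0.54, -0.1875, 0.0647]
tool_rot: [2.837, -1.349, -0.001]
contact_force: [-10.5, 4.7, 24.3]
opening: 0.0001
t 11.58 pos [ 0.54   -0.1875  0.0647] ang -0.8878 F [-10.49   4.73  24.33] M [0.865 1.866 0.004] op 0.0001 q6 1.995
```

Bottomed at z = 64.7 mm with 24 N. Releasing now and retreating for a final look.

```bash

python3 -m creep '[[255,0,0,-15,0],[255,0,0,-50,0],[255,0,0,-90,0],[255,0,0,-130,0],[255,0,0,-150,0],[255,-40,80,-150,0],[255,-80,160,-150,0],[255,-100,200,-150,0],[255,-100,200,-150,0],[255,-100,200,-150,0],[255,-100,200,-150,0]]' 20
python3 -c "
from h import *
st()
for n in('top','side'):
    im=ctrl.get_image(n); cv2.imwrite(f'pics/{n}7.png',im[:,:,::-1])
    if n=='side': a=crop(np.clip(im*1.,0,255).astype(np.uint8),270,140,65*2,70*2,3)
    else: b=crop(np.clip(im*2.,0,255).astype(np.uint8),330,160,65,70,6)
cv2.imwrite('pics/c7.png',np.hstack([a,b]))
"
```

```text
t: 12.5
tool_pos: [0.3176, -0.2358, 0.2092]
tool_rot: [2.835, -1.353, -0.003]
contact_force: [0.2, -0.3, -0.5]
opening: 0.0
t 12.5 pos [ 0.3176 -0.2358  0.2092] ang -0.8905 F [ 0.16 -0.31 -0.45] M [-0.051 -0.002  0.037] op 0.0 q6 1.635
```

View pics/c7.png

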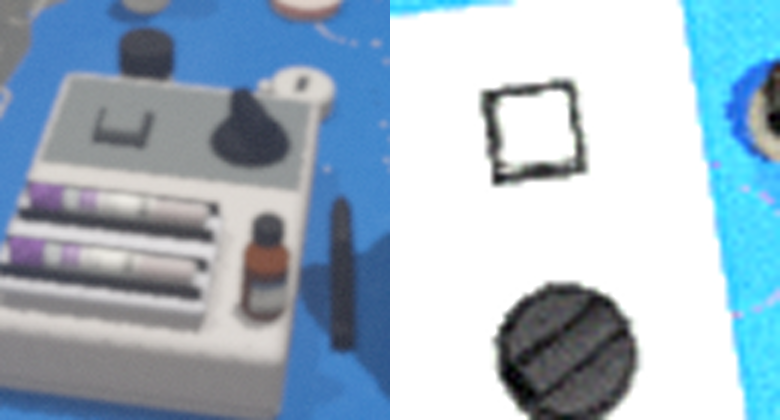

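The wing is now at about -0.9 rad (edges in the top crop from (515,360) to (600,300)), one click clockwise of where it started. The key looks up, and the loose things stand where they were.

```bash
python3 -c "
from h import *
st(); ctrl.finish_job()"
```

```text
t 12.6 pos [ 0.3192 -0.2361  0.2097] ang -0.8919 F [-0.17  0.38  0.34] M [ 0.025 -0.018 -0.023] op 0.0004 q6 1.638
the job is handed in; nothing more can be done
```

The selector is set to the third click from its anticlockwise stop and the start key has been pressed and released. I handed the job in at about 12.6 s.

- **Stop:** I gripped the wing and turned it anticlockwise two clicks. A further 0.06 rad raised the moment to 0.51 N m, against 0.2 N m for a normal click. I took that as the stop and backed off.
- **Third click:** I then turned it clockwise three clicks and let go. The final top picture shows the wing at about -0.9 rad; the expected angle was -0.89, one click clockwise of where it started.
- **Start key:** It bottomed at a tip height of 64.7 mm with 24 N. The last picture shows it up again.
- **Surroundings:** The tally, marker, case and oil bottle look unmoved in the last picture; I did not measure their positions. The tool was clear of everything, with forces near zero.

**Disagreement:** The side and top cameras differed by about 11 mm on where the key lies in y. I used the knob position felt through the grip plus the shaker's orientation, and the key's spring force and end stop bore that out.

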